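# Free a stuck paint-jar lid in the bench vise

## Task

The lid of the red-lidded paint jar is stuck, so it has to be opened in the vise, which still holds the finished roof ornament: slide the vise's jaw open, lift the ornament out and stand it upright on the cork pad, then stand the jar square in the middle of the jaws and push the jaw up firmly so that it stays gripping the jar when you let go. With the jar braced like that, twist the red lid anticlockwise, stop turning as soon as its thread lets go (well under half a turn), lift it straight up just clear of the jar's mouth, no more than two finger-breadths, and finish still holding it there, level over the open jar. Leave the jar standing square between the jaws, with the jaw up to it, and leave the other jars, the dropper bottles, the brush and the rinse cup where they are.

Things in the scene. Friction and masses are not known exactly. Their poses are not given: they have to be found in the camera images.
- vise: Dark-teal bench vise, bolted down; origin: centre of its foot. Bed 84 mm (x) by 224 mm (y): two flat ways, top 30 mm above the bench, 24 mm slot between; things in the vise stand on it. The fixed jaw is at +y: rubber face in the plane y = +30 mm, 76 mm long in x, top 70 mm above the bench. The sliding jaw, same height and length, faces it from -y and slides along y.
- vise_jaw (a joint): Sliding jaw, m. 0 = as found, against the ornament, 44 mm between the rubber faces; grows as it opens away from the fixed jaw (towards the vise's -y): gap = 44 mm + value. Range -0.025 to 0.042. It slides stiffly (about 12 N) and stays where it is pushed. About 0.012 when against the jar. Pushed on to the jar with about 20 N it keeps gripping it.
- jaw_grip (a point): Middle of the orange upright push post on the sliding jaw, 100 mm above the bench. The post is square, 24 by 24 mm, sides along the vise's x and y, standing from 70 to 118 mm above the bench, its axis 45 mm behind the jaw's rubber face; take it from above on either pair of sides.
- ornament: Finished grey resin roof ornament: plinth 50 mm (x) by 44 mm (y), 36 mm high, with a 44 by 18 mm crest on top up to 66 mm; 0.16 kg. Origin: centre of its underside, z up. At the start it stands on the vise bed, its 44 mm between the jaws, its x along the vise's x; take it by the 50 mm of the plinth.
- pad: Cork-faced board for finished pieces, 170 mm (x) by 140 mm (y), fixed; origin centre of its underside, cork surface 10 mm above it.
- jar: Square glass jar of crimson paint, 56 by 56 mm, vertical sides up to 54 mm, then a round threaded neck; 0.26 kg. Origin: centre of its underside, z up, x and y square to its flat sides. 79 mm tall with the lid on. Its mouth, with a springy white seal that presses up on the lid, is 75 to 78 mm above the origin. Not braced, the jar turns with the lid.
- lid: Round red twist-off lid of that jar, 54 mm across, 20 mm high, 0.06 kg. Origin: centre of its lower edge, z up; when tight 59 mm above the jar's origin, 5 mm above the shoulder. Three lugs under short threads, about 0.4 N m. Turned anticlockwise from above it lets go at 0.9 rad; lift it straight off at 1.0 to 1.5 rad (then it meets the next thread). It must rise 20 mm to clear the mouth.
- jar_white: Bystander: same jar with blue paint and a white lid, 79 mm tall; origin centre of underside.
- jar_black: Bystander: same jar with ochre paint and a black lid, 79 mm tall; origin centre of underside.
- dropper_green: Bystander: green dropper bottle, 25 mm across, 85 mm tall; origin centre of underside.
- dropper_violet: Bystander: violet dropper bottle, 25 mm across, 85 mm tall; origin centre of underside.
- brush: Bystander: paint brush lying flat, 180 mm long along its x.
- rinse_cup: Bystander: white rinse cup, 72 mm across, 85 mm tall; origin centre of underside.
There are look-alikes about, which are no part of the job. Leave any green or turquoise look-alike of the jar alone. There is more than one size of the lid; the one meant has the size given above.

How it is judged (in metres and radians):
On the way, in this order (a step that is already met when the one before it is completed fails the run):
1. the jaw is slid open, clear of the ornament that still stands in the vise (value of joint vise_jaw above 0.005 m and horizontal distance between ornament and vise below 0.06 m and z of ornament in the frame of vise below 0.04 m), for 0.2 s.
2. the ornament stands upright on the cork pad, let go (x of ornament in the frame of pad between -0.075 and 0.075 m and y of ornament in the frame of pad between -0.06 and 0.06 m and z of ornament in the frame of pad between 0.007 and 0.014 m and angle between ornament's own z axis and vertical below 0.1 rad and linear speed of ornament below 0.02 m/s and contact force between ornament and the arm below 0.3 N and contact force between ornament and the fingers below 0.3 N), for 0.2 s.
3. the red-lidded jar, lid still on tight, stands square on the vise bed gripped between both jaws, with the hand off jar and jaw (x of jar in the frame of vise between -0.022 and 0.022 m and y of jar in the frame of vise between -0.003 and 0.006 m and z of jar in the frame of vise between 0.027 and 0.034 m and angle between jar's own z axis and vertical below 0.06 rad and (angle between the x axis of jar and the x axis of vise, either way round below 0.12 rad or angle between the x axis of jar and the y axis of vise, either way round below 0.12 rad) and value of joint vise_jaw between 0.008 and 0.0145 m and contact force between vise_jaw and jar above 1 N and z of lid in the frame of jar below 0.0605 m and angle between the x axis of lid and the x axis of jar, either way round below 0.25 rad and contact force between the fingers and jar below 0.3 N and contact force between the fingers and vise_jaw below 0.3 N), for 0.2 s.
At the end, for the whole second after the job is handed in: Lid held still and level by the fingers over the open jar (within 15 mm of its axis), lower edge 77 to 125 mm above the jar's foot, touching nothing else, turned 0.7 to 2.4 rad. Jar upright and square (0.12 rad) on the vise bed, jaw still up to it (2.5 mm). Ornament upright on the pad (all of step 2 and x of jar in the frame of vise between -0.022 and 0.022 m and y of jar in the frame of vise between -0.003 and 0.006 m and z of jar in the frame of vise between 0.027 and 0.034 m and angle between jar's own z axis and vertical below 0.06 rad and (angle between the x axis of jar and the x axis of vise, either way round below 0.12 rad or angle between the x axis of jar and the y axis of vise, either way round below 0.12 rad) and value of joint vise_jaw between 0.008 and 0.0145 m and z of lid in the frame of jar between 0.077 and 0.125 m and horizontal distance between lid and jar below 0.015 m and angle between lid's own z axis and vertical below 0.15 rad and angle between the x axis of lid and the x axis of jar, either way round above 0.7 rad and contact force between the fingers and lid above 2 N and contact force between lid and jar below 0.1 N and contact force between lid and vise below 0.1 N and linear speed of lid below 0.02 m/s); the arm keeps its last pose, push and grip.
It fails at once if one of the other jars, a dropper bottle, the brush or the rinse cup is pushed more than 25 mm (distance of any of jar_white, jar_black, dropper_green, dropper_violet, brush, rinse_cup from where it was at the start of the episode above 0.025 m).
It fails at once if one of the other jars, a dropper bottle or the rinse cup is knocked over (angle between any of jar_white, jar_black, dropper_green, dropper_violet, rinse_cup's own z axis and vertical above 0.5 rad).
It fails at once if the jar is tipped over (angle between jar's own z axis and vertical above 0.5 rad).
It fails at once if the ornament is tipped over (angle between ornament's own z axis and vertical above 0.6 rad).
It also fails if it takes over 72 s, if anything falls off the work surface, if the arm or the gripper's body presses on something with over 40 N, if the wrist force passes 120 N, or if a joint passes its speed limit or range.

## Robot

A 6-joint arm with a two-finger parallel gripper is mounted at the origin on the work surface. World frame = base frame: x ahead of the robot, y to its left, z up, the work surface at z = 0. Lengths are in mm, angles in rad, forces in N, time in s.
With the tool pointing down it reaches from about 275 to 1000 mm from the base axis. Payload 8.4 kg.
Tool frame: the origin (TCP) lies at the very end of the fingers, on their centre line; the grasp point (between the pads) lies 19 mm behind it; z points along the fingers, y is the line along which they close (so a half turn about z gives the same grasp; the last joint's range is limited). The gripper opens to 85 mm and grips with 20 to 120 N. Pads are 22 mm wide; open, the fingers measure 114 mm over their backs; the gripper's body (76 mm by 85 mm) begins 54 mm behind the grasp point. The pads swing forward as they close: fully open they stand 13 mm farther back than shut.
Start: joints at [-1.15, 0.353, 1.633, -0, 1.155, -0.002], TCP at [256.446, -569.968, 201.081] pointing down, gripper open.
Joint ranges: [-2.63, 2.63], [-0.92, 2.1], [0.06, 2.66], [-1.3, 4.44], [0, 2.69], [-3.02, 3.02]. Speed limits (rad/s): [2.22, 2.22, 2.79, 3.14, 3.14, 3.14].

## Interface

Orientations are given as [roll, pitch, yaw] about the fixed x, y, z axes, in that order (R = Rz(yaw) Ry(pitch) Rx(roll)).
In Python, from rig import sensors, grab_frame, camera_params, order gives the robot as it stands. The module is installed in compiled form; this text tells all that it offers.
- The arm moves only by the tool move_arm, never from a script. Its argument "motion" is a list of rows, each a list of 7 numbers: the turn, a rotation vector about the tool's x, y, z in fractions of the full range, 1 being 4 rad, then the shift along the tool's x, y, z in fractions of the full range, 1 being 1000 mm, then the finger opening in m, from 0 to 0.0854. A call has 1 to 8 rows; each row is the pose to reach, as a shift and turn from the pose commanded when the call began, along the tool's axes at that moment; what a row does not reach only later rows make up. A row lasts 1/8 s, in which the tool goes at most 62.5 mm and 10.7 degrees, less where a joint would pass 70% of its speed; a pose out of reach is approached as far as the arm can. No shift or turn number may pass 1 either way. A call with a gripper value outside its range is refused whole. The fingers move at their own pace and stop on an object; "grip_force" is the grip in N (left out, the last holds). Time passes only in rows, so rows that repeat a pose let the fingers close. It gives the time, the measured TCP pose, the force, the opening and the grip force at its end, in the units of the state.
- sensors.sense(): the state, without advancing time (a new reading comes with each control period).
- grab_frame(name): name is "scene" or "top" or "wrist"; returns (picture, depth): 400x640x3 uint8, red, green, blue; 400x640 float32, mm along the optical axis (not along the pixel's ray), 0 where there is no reading.
- camera_params(name): a dict with "camera_matrix" (3x3 intrinsics, pixels), "world_from_camera" (4x4, takes a point from camera to world coordinates). Camera axes: x right, y down, z forward; pixel columns grow to the right and rows downward; lengths in mm; the calibration is good to about 2 mm. A picture is of the moment at which its call begins: read the wrist's pose just before it. camera_params takes no time and is no camera call; for the wrist camera it gives the pose at the moment of the call.
- order.sign_off(): hands the job in; it is judged then, once.
The state is a dict: "clock": time; "qpos": joint angles; "qvel": joint speeds; "joint_efforts": joint torques, N m; "eef_pos": TCP position; "tcp_rot": TCP orientation; "contact_force": force on the tool from outside, world axes, zero at the start; "wrist_torque": the same for the moment, N m; "opening": opening from 0.0 (shut) to 1.0 (fully open); "grasp_force": force on a finger pad.
Only numpy, scipy, OpenCV 4.12 (cv2) and the standard library are available. Lean on these libraries where they do the work, as an engineer would, in place of code of your own. Each camera call takes 0.05 s, during which the arm holds its last target. There are 200 camera calls.

## Working session

There is one attempt and no reset: what is moved stays moved. The work goes in short steps, Python scripts to look and compute and a tool call to move; the robot and the scene stay as the last step left them, time stands still between calls to the robot, and variables do not carry over. Pictures are saved under pics/ and viewed, at most 10 in all, crops included, and the job is handed in when it is done.

Besides the shell and the picture viewer there is one more tool, called after "Request:" as name(argument=value, ...) on one line, values as JSON. move_arm: Moves the arm, as the interface text tells. Its arguments: {"type":"object","properties":{"motion":{"type":"array","items":{"type":"array","items":{"type":"number"}}},"grip_force":{"type":"number"}},"required":["motion"]}

```bash
mkdir -p pics; ls
python3 - <<'E'
from rig import sensors, grab_frame, camera_params
import cv2, numpy as np
print(sensors.sense())
for n in("scene","top"):
    p,d=grab_frame(n); cv2.imwrite(f"pics/{n}0.png",p[:,:,::-1]); np.savez(f"{n}0.npz",p=p,d=d,**camera_params(n))
    c=camera_params(n); print(n,np.round(c["camera_matrix"],1).tolist(),np.round(c["world_from_camera"],3).tolist())
E
```

```text
pics
{'clock': 0.0, 'qpos': array([-1.15039726e+00,  3.53639231e-01,  1.63412199e+00, -4.29788440e-06,
        1.15520584e+00, -2.39663710e-03]), 'qvel': array([-8.48362497e-04,  7.42146305e-05, -4.58543305e-04, -8.08433246e-04,
        9.47608482e-04, -8.46848503e-04]), 'joint_efforts': array([-9.95252558e-04, -6.05247474e+01, -3.42056394e+01,  3.69322015e-05,
        9.52644245e-03,  2.44294398e-05]), 'eef_pos': array([ 256.2364043 , -569.49829301,  200.37247823]), 'tcp_rot': array([-3.14021825e+00,  6.35703696e-07,  4.22797441e-01]), 'contact_force': array([ 1.55783501, -0.18201368, -0.07443058]), 'wrist_torque': array([ 0.05005833,  0.01887816, -0.02157883]), 'grasp_force': 0.0, 'opening': 1.0002813648370839}
scene [[416.9, 0.0, 318.6], [0.0, 416.9, 200.1], [0.0, 0.0, 1.0]] [[-0.195, 0.555, -0.809, 1357.914], [0.98, 0.091, -0.174, 214.278], [-0.023, -0.827, -0.562, 655.013], [0.0, 0.0, 0.0, 1.0]]
top [[387.1, 0.0, 317.7], [0.0, 387.1, 192.3], [0.0, 0.0, 1.0]] [[-0.011, -0.986, 0.167, 335.743], [-1.0, 0.01, -0.008, 41.583], [0.006, -0.167, -0.986, 1284.489], [0.0, 0.0, 0.0, 1.0]]
```

View pics/top0.png

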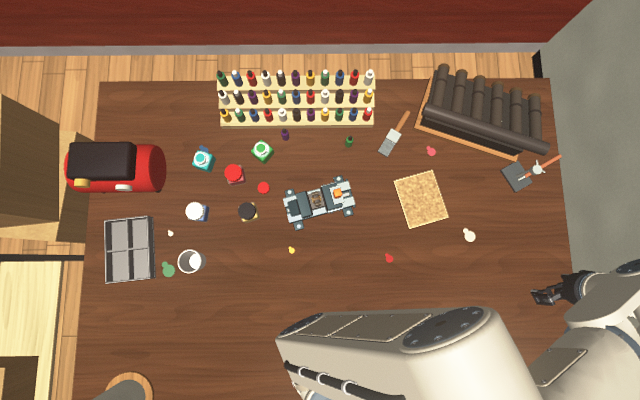

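View pics/scene0.png

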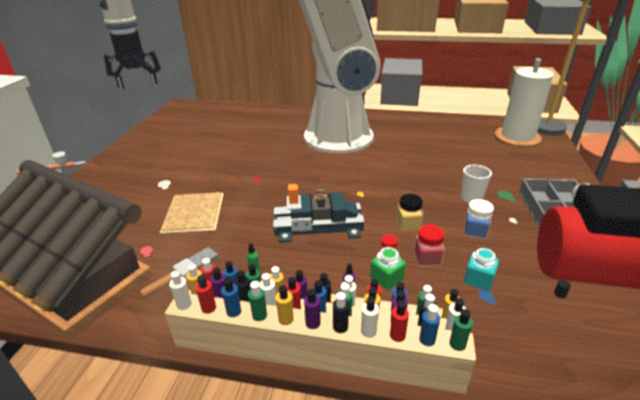

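The top view shows the orange post at (337,193), the vise at (319,202), the pad at (421,199), the black jar at (247,211) and the white jar at (196,211). Things that could be the red jar or lid are the red-lidded jar at (234,173), a small loose red disc at (263,187), the green jar at (262,150) and the turquoise jar at (203,159). The one at (234,173) fits, being a red lid on a square crimson jar. I'll confirm it in a crop and measure.

```bash
cat > h.py <<'E'
import numpy as np, cv2
from rig import sensors, grab_frame, camera_params
class V:
    def __init__(s,n,f=None):
        if f: z=np.load(f); s.p,s.d,s.K,s.T=z["p"],z["d"],z["camera_matrix"],z["world_from_camera"]
        else:
            c=camera_params(n); s.K,s.T=np.array(c["camera_matrix"]),np.array(c["world_from_camera"]); s.p,s.d=grab_frame(n)
            s.save
        s.hsv=cv2.cvtColor(s.p,cv2.COLOR_RGB2HSV).astype(int)
    def save(s,f): np.savez(f,p=s.p,d=s.d,camera_matrix=s.K,world_from_camera=s.T)
    def ray(s,uv):
        uv=np.atleast_2d(uv).astype(float)
        r=np.c_[(uv-s.K[:2,2])/np.diag(s.K)[:2],np.ones(len(uv))]@s.T[:3,:3].T
        return s.T[:3,3],r
    def plane(s,uv,z):
        o,r=s.ray(uv); return o+r*((z-o[2])/r[:,2])[:,None]
    def cloud(s):
        v,u=np.mgrid[:400,:640]; o,r=s.ray(np.c_[u.ravel(),v.ravel()])
        return (o+r*s.d.reshape(-1,1)).reshape(400,640,3)
    def hue(s,h0,h1,smin=110,vmin=60,box=None):
        H,S,W=s.hsv[...,0],s.hsv[...,1],s.hsv[...,2]
        m=((H>=h0)&(H<=h1) if h0<=h1 else (H>=h0)|(H<=h1))&(S>=smin)&(W>=vmin)
        if box: b=np.zeros_like(m); b[box[1]:box[3],box[0]:box[2]]=1; m&=b
        return m
def blobs(m,amin=15):
    n,l,st,c=cv2.connectedComponentsWithStats(m.astype(np.uint8))
    return [(l==i,st[i],c[i]) for i in range(1,n) if st[i,4]>=amin]
def rect(xy): return cv2.minAreaRect(np.asarray(xy,np.float32))
def tri(a,ua,b,ub):
    (o1,r1),(o2,r2)=a.ray(ua),b.ray(ub); r1,r2=r1[0],r2[0]
    s=np.linalg.lstsq(np.c_[r1,-r2],o2-o1,rcond=None)[0]; p,q=o1+s[0]*r1,o2+s[1]*r2
    return (p+q)/2,np.linalg.norm(p-q)
E
python3 - <<'E'
from h import *
t=V("top","top0.npz"); s=V("scene","scene0.npz")
C=t.cloud()
for nm,a in dict(red=(174,5,150,90),orange=(8,16,150,150)).items():
    for m,st,c in blobs(t.hue(*a,box=(170,100,460,280))):
        P=C[m]; print(nm,c.round(1),st[4],P.mean(0).round(),np.percentile(P,[5,95],axis=0).round().tolist())
# pad by height/colour
m=t.hue(8,25,90,140,box=(385,160,455,235)); b=max(blobs(m),key=lambda b:b[1][4]); P=t.plane(np.argwhere(b[0])[:,::-1],10); print("pad",rect(P[:,:2]),C[b[0]].mean(0),b[2])
# scene red
for m,st,c in blobs(s.hue(174,5,150,90,box=(370,215,460,280))): print("scene red",c.round(1),st)
for m,st,c in blobs(s.hue(8,16,150,150,box=(270,170,320,220))): print("scene or",c.round(1),st)
# tall things near
B=C.copy();h=np.where(t.d>0,B[...,2],0)
for m,st,c in blobs((h>45)&(h<130)&(np.mgrid[:400,:640][1]<370)&(np.mgrid[:400,:640][1]>165)&(np.mgrid[:400,:640][0]>122)&(np.mgrid[:400,:640][0]<280)):
    P=C[m]; top=P[P[:,2]>np.percentile(P[:,2],95)-10]; print("tall",c.round(),st[4],top.mean(0).round(),np.percentile(P[:,2],95).round())
cr=np.hstack([cv2.resize(t.p[120:240,180:360],None,fx=3,fy=3),cv2.resize(s.p[160:295,370:460],(240,360))]); cv2.imwrite("pics/crop1.png",cr[:,:,::-1])
E
```

```text
red [268.1 115. ] 54 [800. 192.  74.] [[792.0, 182.0, 45.0], [812.0, 204.0, 87.0]]
red [366.5 114.8] 57 [ 799. -132.   71.] [[792.0, -143.0, 46.0], [813.0, -122.0, 86.0]]
red [232.9 172.5] 258 [608. 302.  75.] [[585.0, 279.0, 62.0], [632.0, 326.0, 82.0]]
red [263.1 187.6] 122 [568. 212.  21.] [[554.0, 197.0, -2.0], [588.0, 230.0, 17.0]]
red [388.5 257.7] 54 [ 334. -198.   -1.] [[322.0, -210.0, -5.0], [346.0, -189.0, 3.0]]
orange [337.1 193. ] 29 [532. -27. 114.] [[521.0, -39.0, 101.0], [544.0, -18.0, 118.0]]
pad ((528.2655029296875, -312.05023193359375), (171.4150390625, 142.6399688720703), 15.49376106262207) [ 528.19284692 -311.54873397   15.14126441] [420.96742349 198.15350444]
scene red [431.  234.7] [418 224  27  22 479]
scene red [388.9 240.3] [381 234  17  14 189]
scene red [435.6 251. ] [430 250  12   3  18]
scene or [292.7 191.7] [287 183  12  20 177]
tall [284. 133.] 45 [745. 142.  79.] 83.0
tall [349. 140.] 48 [720. -74.  81.] 84.0
tall [261. 150.] 276 [687. 216.  73.] 76.0
tall [202. 160.] 283 [657. 410.  73.] 76.0
tall [234. 174.] 313 [608. 303.  78.] 82.0
tall [318. 200.] 1140 [533. -27. 115.] 112.0
tall [196. 212.] 325 [486. 421.  78.] 81.0
tall [247. 211.] 308 [485. 257.  78.] 81.0
tall [188. 261.] 248 [331. 431.  82.] 85.0
```

View pics/crop1.png

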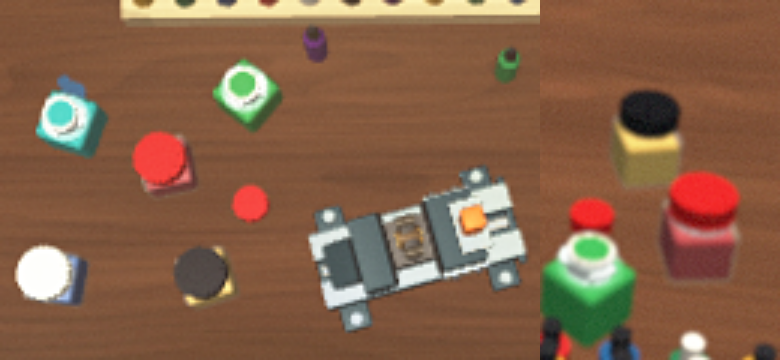

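The crop confirms it. The red-lidded square crimson jar is at top px (234,173), about (608,303) with its lid top at 80 mm and about 47–54 mm across. The loose red lid at (263,187) is only about 36 mm across and lies on the bench, so it's a decoy. Next I'll move the wrist camera over the vise.

```bash
cat >> h.py <<'E'
import json,sys
from scipy.spatial.transform import Rotation as Rn
def Rt(rpy): return Rn.from_euler("xyz",rpy)
def setcmd(p,yaw): json.dump([list(map(float,p)),float(yaw)],open("cmd.json","w"))
def go(*targets):
    """print the row for each (x,y,z,yaw) target relative to the commanded pose in cmd.json (not moved)"""
    p0,y0=json.load(open("cmd.json")); R0=Rt([np.pi,0,y0])
    for x,y,z,w in targets:
        sh=R0.inv().apply(np.array([x,y,z])-p0)/1000; dw=(w-y0+np.pi)%(2*np.pi)-np.pi
        print("turn_z",round(-dw,4),"shift",sh.round(4).tolist(),"rows>=",round(max(np.linalg.norm(sh)/.0625,abs(dw)/.1867),1))
    
def after(tz,dx,dy,dz):
    """update commanded pose after a move whose last row was (tz; dx,dy,dz)"""
    p0,y0=json.load(open("cmd.json")); p=np.array(p0)+1000*Rt([np.pi,0,y0]).apply([dx,dy,dz]); setcmd(p,y0-tz)
    s=sensors.sense(); print("cmd",p.round(1),round(y0-tz,4),"meas",s["eef_pos"].round(1),s["tcp_rot"].round(4),"F",s["contact_force"].round(1),"M",s["wrist_torque"].round(2),"open",round(s["opening"],3),"g",round(float(s["grasp_force"]),1),"t",s["clock"],"q6",round(s["qpos"][5],2))
E
python3 - <<'E'
from h import *
setcmd([256.446,-569.968,201.081],.4228)
T=np.linalg.inv(np.vstack([np.c_[Rt(sensors.sense()["tcp_rot"]).as_matrix(),sensors.sense()["eef_pos"]],[0,0,0,1]]))@np.array(camera_params("wrist")["world_from_camera"])
print(T.round(3).tolist())
go((430,-200,380,1.4),(440,0,380,1.86))
E
```

```text
[[0.002, -0.947, -0.322, 83.073], [1.0, 0.001, 0.001, -0.203], [-0.0, -0.322, 0.947, -172.818], [0.0, 0.0, 0.0, 1.0]]
turn_z -0.9772 shift [0.3101, -0.2662, -0.1789] rows>= 7.1
turn_z -1.4372 shift [0.4013, -0.4445, -0.1789] rows>= 10.0
```

```bash
python3 -c "
from h import *
go((430,-200,380,1.4),(500,90,380,1.86))"
```

```text
turn_z -0.9772 shift [0.3101, -0.2662, -0.1789] rows>= 7.1
turn_z -1.4372 shift [0.4929, -0.5019, -0.1789] rows>= 11.6
```

The manual's scale: turns go in shares of 4 rad. Converting my numbers, -0.98 rad / 4 = -0.245.

Request:
move_arm(motion=[[0,0,-0.025,0.03,-0.03,-0.03,0.085],[0,0,-0.0625,0.07,-0.06,-0.06,0.085],[0,0,-0.1,0.11,-0.1,-0.09,0.085],[0,0,-0.1375,0.155,-0.135,-0.12,0.085],[0,0,-0.175,0.2,-0.17,-0.15,0.085],[0,0,-0.21,0.245,-0.205,-0.165,0.085],[0,0,-0.245,0.28,-0.235,-0.179,0.085],[0,0,-0.245,0.31,-0.266,-0.179,0.085]])

```text
clock: 1.1
eef_pos: [431.0, -198.7, 381.1]
tcp_rot: [3.14, 0.0, 1.405]
contact_force: [0.4, -0.6, 0.2]
opening: 0.995
grasp_force: 0.0
```

```bash
python3 -c "
from h import *
after(-.98,.31,-.266,-.179)
go((500,90,380,1.86))"
```

```text
cmd [ 430.  -200.2  380.1] 1.4028 meas [ 431.  -198.7  381.1] [3.1398e+00 4.0000e-04 1.4054e+00] F [ 0.4 -0.6  0.2] M [-0.01  0.01 -0.05] open 0.995 g 0.0 t 1.1 q6 -0.27
turn_z -0.4572 shift [0.2978, 0.0205, 0.0001] rows>= 4.8
```

To row units: -0.457 rad / 4 = -0.1143.

Request:
move_arm(motion=[[0,0,-0.025,0.06,0.004,0,0.085],[0,0,-0.05,0.12,0.008,0,0.085],[0,0,-0.075,0.18,0.012,0,0.085],[0,0,-0.1,0.24,0.016,0,0.085],[0,0,-0.1143,0.298,0.02,0,0.085],[0,0,-0.1143,0.298,0.02,0,0.085],[0,0,-0.1143,0.298,0.02,0,0.085]])

```text
clock: 1.98
eef_pos: [499.2, 90.1, 379.7]
tcp_rot: [-3.14, 0.0, 1.86]
contact_force: [0.1, -0.4, 0.2]
opening: 0.998
grasp_force: 0.0
```

```bash
python3 -c "
from h import *
after(-.457,.298,.02,0)
w=V('wrist'); w.save('w1.npz'); cv2.imwrite('pics/w1.png',w.p[:,:,::-1]); print(w.K.round(1).tolist(),w.T.round(3).tolist())
go((500,0,380,1.86),(570,370,380,1.86))"
```

```text
cmd [499.6  90.3 380.1] 1.8598 meas [499.2  90.1 379.7] [-3.1405e+00  4.0000e-04  1.8604e+00] F [ 0.1 -0.4  0.2] M [0.02 0.   0.07] open 0.998 g 0.0 t 1.975 q6 -0.11
[[345.1, 0.0, 319.1], [0.0, 345.1, 196.6], [0.0, 0.0, 1.0]] [[0.958, 0.272, 0.092, 475.85], [0.287, -0.907, -0.309, 169.89], [-0.001, 0.322, -0.947, 552.463], [0.0, 0.0, 0.0, 1.0]]
turn_z -0.0002 shift [-0.0867, -0.0253, 0.0001] rows>= 1.4
turn_z -0.0002 shift [0.2481, 0.1473, 0.0001] rows>= 4.6
```

View pics/w1.png

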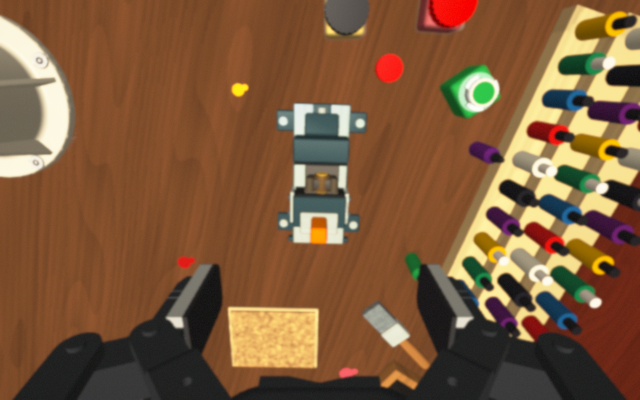

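The wrist view shows the vise upright in the picture at (320,175), with the orange post at (319,230), the fixed jaw at (321,150), the ornament crest at (321,182), the pad at (273,337), the red jar at (448,12), the black jar at (347,12) and the decoy lid at (389,68). Next I'll measure.

Run:
```python
from h import *
w=V("wrist","w1.npz"); t=V("top","top0.npz"); C=w.cloud()
def rep(n,m,z):
    P=w.plane(np.argwhere(m)[:,::-1],z); r=rect(P[:,:2]); print(n,"rect",np.round(r[0],1),np.round(r[1],1),round(r[2],1),"depthz",C[m][:,2].mean().round(1))
# orange
O=C[...,2]; v,u=np.mgrid[:400,:640]
m=(O>112)&(O<125)&(abs(u-320)<60)&(v>100)&(v<260); rep("post",m,118)
b=max(blobs(w.hue(5,20,150,120,(295,200,345,260))),key=lambda b:b[1][4]); print("orange px",b[1],b[2])
m=(O>62)&(O<78)&(abs(u-320)<60)&(v>100)&(v<260)
for bm,st,c in blobs(m,60): rep(f"70mm {c.round()}",bm,70)
m=(O>88)&(O<102)&(abs(u-320)<60)&(v>100)&(v<260)
for bm,st,c in blobs(m,40): rep(f"96mm {c.round()}",bm,96)
m=(O>24)&(O<40)&(abs(u-320)<60)&(v>90)&(v<260); rep("bed30",m,30)
b=max(blobs(w.hue(8,28,80,120,(215,295,330,380))),key=lambda b:b[1][4]); rep("pad",b[0],10)
tb=max(blobs(t.hue(8,16,150,150,(310,170,360,215)),5),key=lambda b:b[1][4])
wb=max(blobs(w.hue(5,20,150,120,(295,200,345,260))),key=lambda b:b[1][4])
print("tri post",tri(w,wb[2],t,tb[2])); 
tb=max(blobs(t.hue(8,25,90,140,(385,160,455,235))),key=lambda b:b[1][4]);print("tri pad",tri(w,b[2],t,tb[2]))
```

```text
post rect [533.5 -24.3] [22.2 24.2] 16.7 depthz 117.2
orange px [ 295  218   50   42 1165] [319.04892704 244.68755365]
70mm [320. 182.] rect [519.7  26.4] [ 79.3 145.6] 15.1 depthz 69.8
96mm [322. 184.] rect [518.2  40.9] [44.4 25.9] 16.7 depthz 93.1
96mm [319. 222.] rect [531.1 -16. ] [23.2  7.6] 12.8 depthz 95.0
bed30 rect [518.5  30.3] [ 97.  223.7] 15.1 depthz 30.3
pad rect [ 521.2 -312.9] [229.1 199.1] 16.7 depthz 7.3
tri post (array([530.187227  , -25.69412397, 146.28251297]), np.float64(7.87065389635216))
tri pad (array([ 529.26792403, -316.28278131,   -2.40147567]), np.float64(2.5259015337310036))
```

Request:
move_arm(motion=[[0,0,0,0.05,0.03,0,0.085],[0,0,0,0.1,0.06,0,0.085],[0,0,0,0.15,0.09,0,0.085],[0,0,0,0.2,0.12,0,0.085],[0,0,0,0.248,0.147,0,0.085],[0,0,0,0.248,0.147,0,0.085],[0,0,0,0.248,0.147,0,0.085]])

```text
clock: 2.9
eef_pos: [570.2, 368.2, 379.9]
tcp_rot: [-3.141, 0.001, 1.858]
contact_force: [0.1, -0.4, 0.1]
opening: 0.999
grasp_force: 0.0
```

Run:
```python
from h import *
after(0,.248,.147,0)
w=V("wrist"); w.save("w2.npz"); t=V("top","top0.npz"); C=w.cloud(); O=C[...,2]
for m,st,c in blobs(w.hue(174,5,150,90),200):
    print("red",c.round(),st,C[m].mean(0).round(1),np.percentile(C[m][:,2],[5,50,95]).round(1))
    top=m&(O>72)&(O<90)
    if top.sum()>200:
        P=w.plane(np.argwhere(top)[:,::-1],79); print(" lid circle",cv2.minEnclosingCircle(P[:,:2].astype(np.float32)),P.mean(0))
    
cv2.imwrite("pics/w2.png",w.p[:,:,::-1])
```

```text
cmd [569.8 369.9 380.1] 1.8598 meas [570.2 368.2 379.9] [-3.1409e+00  8.0000e-04  1.8583e+00] F [ 0.1 -0.4  0.1] M [-0.01 -0.01 -0.04] open 0.999 g 0.0 t 2.9 q6 0.28
red [415.  17.] [ 344    0  133   43 4189] [627.  537.2 137.6] [ 72.5 145.8 166.7]
 lid circle ((614.743896484375, 534.5643920898438), 61.52555465698242) [613.81892191 531.20257468  79.        ]
red [331. 189.] [ 312  165   39   47 1328] [606.6 307.9  75.4] [44.6 79.1 80.8]
 lid circle ((607.882568359375, 304.65740966796875), 27.976558685302734) [608.16142013 304.95063628  79.        ]
red [293. 222.] [282 210  23  24 446] [569.6 216.   12.9] [ 1.6 14.1 15.8]
red [515. 296.] [497 278  40  39 692] [962.5 209.2  59.1] [-518.9  128.7  146.6]
red [424. 361.] [417 351  15  24 223] [844.2  67.1  90.7] [ 67.4  85.7 104.2]
```

View pics/w2.png

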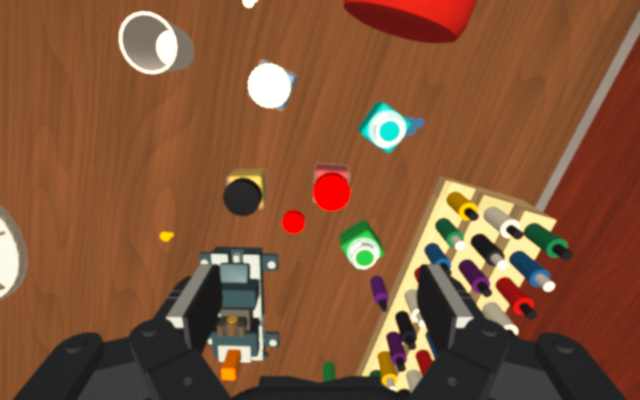

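The red lid is at (331,189) and the jar body shows above it at (332,170). The decoy lid is at (293,222), the black jar at (243,193) and the green jar at (362,247). Now I'll refine the yaws and check heights by two-view triangulation.

Run:
```python
from h import *
w=V("wrist","w1.npz"); w2=V("wrist","w2.npz"); t=V("top","top0.npz"); s=V("scene","scene0.npz")
O=w.cloud()[...,2]; v,u=np.mgrid[:400,:640]
# vise yaw: left/right edges per row of bed (z~30) and of fixed jaw (z~70)
for n,m,z in(("jawtop",(O>66)&(O<74),70),("bed",(O>25)&(O<35),30)):
    m=m&(abs(u-320)<36)
    L=[];R=[]
    for r in range(105,242):
        c=np.flatnonzero(m[r])
        if len(c)>8: L.append((c[0],r)); R.append((c[-1],r))
    for nm,e in(("L",L),("R",R)):
        P=w.plane(e,z)[:,:2].astype(np.float32); f=cv2.fitLine(P,cv2.DIST_HUBER,0,.5,.01).ravel()
        print(n,nm,len(e),"vise yaw",np.degrees(np.arctan2(-f[0],f[1])if f[1]>0 else np.arctan2(f[0],-f[1])).round(2),f[2:])
for q in (96,70):
    m=(abs(O-q)<2.5)&(abs(u-320)<45)&(v>100)&(v<245)
    for bm,st,c in blobs(m,60):
        P=w.plane(np.argwhere(bm)[:,::-1],q); r=rect(P[:,:2]); print(q,c.round(),np.round(r[0],1),np.round(r[1],1),round(r[2],1))
# post top: orange with brightest value in both views
def topc(V,box,z,tol,hue):
    m=V.hue(*hue,box=box)&(abs(V.cloud()[...,2]-z)<tol); b=max(blobs(m,5),key=lambda b:b[1][4]); return b[2]
a=topc(w,(295,200,345,260),118,4,(5,20,120,100)); b=topc(t,(320,175,355,212),118,6,(5,20,120,100)); print("post",a,b,tri(w,a,t,b))
a=topc(w2,(300,150,370,220),79,4,(174,5,150,90)); b=topc(t,(215,155,250,190),79,5,(174,5,150,90)); print("lid",a,b,tri(w2,a,t,b))
b=topc(s,(410,220,450,255),79,6,(174,5,150,90)); print("lid w2/scene",tri(w2,a,s,b))
# jar walls
Q=[]
for V_,n in((w2,"w2"),(t,"t"),(s,"s")):
    C=V_.cloud(); m=(C[...,2]>12)&(C[...,2]<50)&(np.hypot(C[...,0]-608,C[...,1]-305)<45)
    P=C[m]; Q.append(P); 
    if len(P)>20: 
        f=cv2.fitLine(P[:,:2].astype(np.float32),cv2.DIST_HUBER,0,.5,.01).ravel(); print(n,len(P),P.mean(0).round(1),"dir",np.degrees(np.arctan2(f[1],f[0])).round(1))
    m=(abs(C[...,2]-54)<3)&(np.hypot(C[...,0]-608,C[...,1]-305)<45); 
    if m.sum()>10: print("  shoulder",m.sum(),[np.round(x,1) for x in rect(C[m][:,:2])])
print([np.round(x,1) for x in rect(np.vstack(Q)[:,:2])])
```

```text
jawtop L 73 vise yaw 15.38 [478.6853  27.3612]
jawtop R 73 vise yaw 15.15 [553.29047  49.74122]
bed L 68 vise yaw 14.89 [463.51083  76.43586]
bed R 68 vise yaw 14.99 [553.0179   61.10545]
96 [310. 184.] [502.3  33.9] [ 9.7 18.8] 16.4
96 [334. 185.] [534.8  42.9] [ 9.8 20.5] 13.1
70 [321. 151.] [505.8  77.4] [79.2 38.1] 14.8
70 [319. 206.] [529.7 -10.6] [78.9 58. ] 15.1
post [318.53252033 234.7398374 ] [337.         192.29090909] (array([533.65791557, -27.02415955, 114.60203869]), np.float64(0.10768739715240633))
lid [331.71144749 192.23651845] [232.14146341 171.93170732] (array([608.98749037, 303.98446169,  76.67265355]), np.float64(0.9193898097054802))
lid w2/scene (array([608.80048997, 303.42362731,  74.54802389]), np.float64(0.052497924359567766))
w2 235 [601.3 328.3  34.8] dir 12.9
  shoulder 154 [array([608.7, 304.8]), array([53.5, 52.6]), np.float64(12.4)]
t 83 [595.8 287.7  34.5] dir -40.3
  shoulder 26 [array([597.4, 293.2]), array([37.4, 65.2]), np.float64(51.2)]
s 423 [632.  301.1  32.3] dir -82.6
  shoulder 77 [array([623.2, 297.4]), array([67.4, 36.8]), np.float64(62.9)]
[array([610.4, 303.8]), array([61.3, 58. ]), np.float64(12.2)]
```

Everything agrees. The vise origin is about (519,30.5), yaw 0.263. The post is at (534,-26), height about 116. The ornament is at (517.5,38.8), top about 96. The jar is at (608.7,304), yaw about 0.21, lid top about 77–79. Next is the post.

```bash
python3 -c "
from h import *
go((534,-26,240,1.834),(534,-26,83,1.834))"
```

```text
turn_z 0.0258 shift [-0.3693, -0.1471, 0.1401] rows>= 6.7
turn_z 0.0258 shift [-0.3693, -0.1471, 0.2971] rows>= 7.9
```

To row units: 0.0258 rad / 4 = 0.0065.

Request:
move_arm(motion=[[0,0,0.0065,-0.052,-0.021,0.02,0.085],[0,0,0.0065,-0.106,-0.042,0.04,0.085],[0,0,0.0065,-0.16,-0.063,0.06,0.085],[0,0,0.0065,-0.213,-0.084,0.08,0.085],[0,0,0.0065,-0.266,-0.105,0.1,0.085],[0,0,0.0065,-0.319,-0.126,0.12,0.085],[0,0,0.0065,-0.369,-0.147,0.14,0.085],[0,0,0.0065,-0.3693,-0.1471,0.18,0.085]])

```text
clock: 3.95
eef_pos: [534.0, -31.0, 201.5]
tcp_rot: [3.138, 0.002, 1.828]
contact_force: [0.1, 0.7, -0.1]
opening: 0.991
grasp_force: 0.0
```

```bash
python3 -c "
from h import *
after(.0258,-.3693,-.1471,.18)
go((534,-26,83,1.834))
w=V('wrist'); w.save('w3.npz'); cv2.imwrite('pics/w3.png',w.p[:,:,::-1])
b=max(blobs(w.hue(5,20,120,100)&(abs(w.cloud()[...,2]-118)<5),20),key=lambda b:b[1][4]);print(b[1],[np.round(x,1) for x in rect(w.plane(np.argwhere(b[0])[:,::-1],118)[:,:2])],w.cloud()[b[0]].mean(0))
"
```

```text
cmd [534.  -26.  200.1] 1.834 meas [534.  -31.  201.5] [3.1377e+00 2.4000e-03 1.8278e+00] F [ 0.1  0.7 -0.1] M [ 0.03  0.   -0.03] open 0.991 g 0.0 t 3.95 q6 -0.32
turn_z -0.0 shift [0.0, -0.0, 0.1171] rows>= 1.9
[304 170  29  30 450] [array([532.5, -25.7]), array([21.9, 23.5]), np.float64(14.7)] [533.90654498 -27.05245487 117.10447039]
```

Request:
move_arm(motion=[[0,0,0,0,0,0.03,0.085],[0,0,0,0,0,0.075,0.085],[0,0,0,0,0,0.117,0.085],[0,0,0,0,0,0.117,0.085],[0,0,0,0,0,0.117,0.015],[0,0,0,0,0,0.117,0.015],[0,0,0,0,0,0.117,0.015],[0,0,0,0,0,0.117,0.015]], grip_force=70)

```text
clock: 5.0
eef_pos: [532.6, -26.4, 84.3]
tcp_rot: [-3.139, 0.0, 1.834]
contact_force: [-8.8, -3.6, 16.2]
opening: 0.242
grasp_force: 68.0
```

```bash
python3 -c "
from h import *
after(0,0,0,.117)"
```

```text
cmd [534.  -26.   83.1] 1.834 meas [532.6 -26.4  84.3] [-3.139   0.      1.8344] F [-8.8 -3.6 16.2] M [-0.54  1.6   0.01] open 0.242 g 68.0 t 5.0 q6 -0.31
```

Request:
move_arm(motion=[[0,0,0,-0.008,0,0,0.015],[0,0,0,-0.016,0,0,0.015],[0,0,0,-0.024,0,0,0.015],[0,0,0,-0.031,0,0,0.015],[0,0,0,-0.037,0,0,0.015],[0,0,0,-0.037,0,0,0.015],[0,0,0,-0.037,0,0,0.015]])

```text
clock: 5.88
eef_pos: [541.7, -60.7, 84.3]
tcp_rot: [-3.139, -0.002, 1.834]
contact_force: [-10.9, 5.2, 17.2]
opening: 0.246
grasp_force: 68.3
```

```bash
python3 -c "
from h import *
after(0,-.037,0,0)"
```

```text
cmd [543.7 -61.8  83.1] 1.834 meas [541.7 -60.7  84.3] [-3.1387e+00 -2.4000e-03  1.8336e+00] F [-10.9   5.2  17.2] M [ 0.95  1.92 -0.02] open 0.246 g 68.3 t 5.875 q6 -0.38
```

```bash
python3 -c "
from h import *
go((543.7,-61.8,165,1.834),(516.3,38.3,165,1.834),(516.3,38.3,37,1.834))"
```

```text
turn_z -0.0 shift [-0.0001, 0.0, -0.0819] rows>= 1.3
turn_z -0.0 shift [0.1037, -0.0004, -0.0819] rows>= 2.1
turn_z -0.0 shift [0.1037, -0.0004, 0.0461] rows>= 1.8
```

Request:
move_arm(motion=[[0,0,0,0,0,0,0.085],[0,0,0,0,0,0,0.085],[0,0,0,0,0,-0.04,0.085],[0,0,0,0,0,-0.082,0.085],[0,0,0,0.05,0,-0.082,0.085],[0,0,0,0.104,0,-0.082,0.085],[0,0,0,0.104,0,-0.082,0.085],[0,0,0,0.104,0,-0.082,0.085]])

```text
clock: 6.88
eef_pos: [517.0, 38.6, 165.2]
tcp_rot: [3.141, 0.001, 1.835]
contact_force: [0.3, -0.0, -0.4]
opening: 1.002
grasp_force: 0.0
```

```bash
python3 -c "
from h import *
after(0,.104,0,-.082)
w=V('wrist'); w.save('w4.npz'); cv2.imwrite('pics/w4.png',w.p[:,:,::-1]); C=w.cloud();O=C[...,2]
near=np.hypot(C[...,0]-516,C[...,1]-38)<45
for z in (96,66,70,118):
    m=(abs(O-z)<2.5)&(near if z<118 else np.hypot(C[...,0]-543,C[...,1]+62)<40)
    for bm,st,c in blobs(m,80): print(z,c.round(),[np.round(x,1) for x in rect(w.plane(np.argwhere(bm)[:,::-1],z)[:,:2])],C[bm].mean(0).round(1))
"
```

```text
cmd [516.6  38.7 165.1] 1.834 meas [517.   38.6 165.2] [3.1411e+00 5.0000e-04 1.8350e+00] F [ 0.3 -0.  -0.4] M [0.04 0.03 0.09] open 1.002 g 0.0 t 6.875 q6 -0.19
96 [298. 198.] [array([502.4,  34.1]), array([10.4, 20.5]), np.float64(14.5)] [502.1  34.1  95.3]
96 [343. 198.] [array([534.6,  42.9]), array([10.4, 20.5]), np.float64(16.1)] [534.6  42.7  95.3]
66 [318. 168.] [array([507.1,  50.8]), array([65.2, 22.5]), np.float64(15.2)] [512.7  53.3  66.2]
70 [317. 149.] [array([507.5,  70.3]), array([75.3, 22.8]), np.float64(15.2)] [507.9  68.4  69.7]
118 [317. 330.] [array([542. , -59.5]), array([22.6, 22.7]), np.float64(15.2)] [542.3 -59.9 117.6]
```

View pics/w4.png

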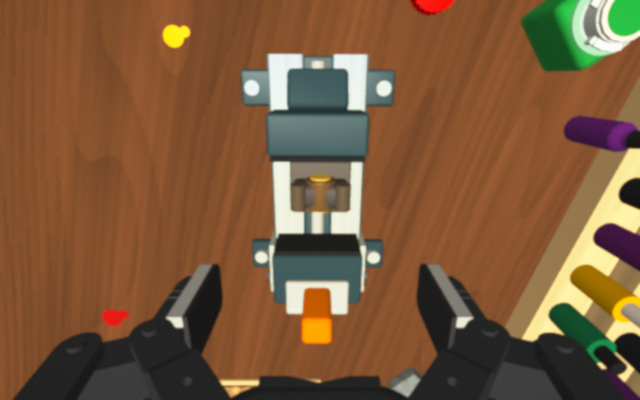

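The jaw is open and the ornament still stands on the bed at (318,190). Now I'll grip its plinth.

Request:
move_arm(motion=[[0,0,0,0,0.001,0.04,0.085],[0,0,0,0,0.001,0.09,0.085],[0,0,0,0,0.001,0.128,0.085],[0,0,0,0,0.001,0.128,0.085],[0,0,0,0,0.001,0.128,0.04],[0,0,0,0,0.001,0.128,0.04],[0,0,0,0,0.001,0.128,0.04],[0,0,0,0,0.001,0.128,0.04]], grip_force=40)

```text
clock: 7.92
eef_pos: [518.9, 38.8, 38.8]
tcp_rot: [3.139, 0.001, 1.834]
contact_force: [-0.7, -1.6, 6.7]
opening: 0.511
grasp_force: 40.6
```

```bash
python3 -c "
from h import *
after(0,0,.001,.128)
go((517.5,38.5,165,1.834),(528,-313,165,1.834),(528,-313,18,1.834))"
```

```text
cmd [517.6  38.9  37.1] 1.834 meas [518.9  38.8  38.8] [3.1388e+00 8.0000e-04 1.8341e+00] F [-0.7 -1.6  6.7] M [-0.24  0.2  -0.07] open 0.511 g 40.6 t 7.925 q6 -0.19
turn_z -0.0 shift [-0.0004, -0.0002, -0.1279] rows>= 2.0
turn_z -0.0 shift [-0.3425, -0.0815, -0.1279] rows>= 6.0
turn_z -0.0 shift [-0.3425, -0.0815, 0.0191] rows>= 5.6
```

Request:
move_arm(motion=[[0,0,0,0,0,-0.02,0.04],[0,0,0,0,0,-0.05,0.04],[0,0,0,0,0,-0.09,0.04],[0,0,0,0,0,-0.125,0.04],[0,0,0,-0.04,-0.01,-0.128,0.04],[0,0,0,-0.08,-0.02,-0.128,0.04],[0,0,0,-0.12,-0.03,-0.128,0.04],[0,0,0,-0.16,-0.04,-0.128,0.04]])

```text
clock: 8.93
eef_pos: [520.7, -127.3, 166.2]
tcp_rot: [3.14, 0.001, 1.834]
contact_force: [0.3, -0.1, -1.3]
opening: 0.503
grasp_force: 41.8
```

```bash
python3 -c "
from h import *
after(0,-.16,-.04,-.128)
go((528,-313,165,1.834),(528,-313,18,1.834))"
```

```text
cmd [ 520.6 -126.   165.1] 1.834 meas [ 520.7 -127.3  166.2] [3.1401e+00 8.0000e-04 1.8343e+00] F [ 0.3 -0.1 -1.3] M [-0.03 -0.05  0.03] open 0.503 g 41.8 t 8.925 q6 -0.51
turn_z -0.0 shift [-0.1825, -0.0415, 0.0001] rows>= 3.0
turn_z -0.0 shift [-0.1825, -0.0415, 0.1471] rows>= 3.8
```

Request:
move_arm(motion=[[0,0,0,-0.045,-0.01,0,0.04],[0,0,0,-0.09,-0.02,0,0.04],[0,0,0,-0.135,-0.03,0,0.04],[0,0,0,-0.1825,-0.0415,0.02,0.04],[0,0,0,-0.1825,-0.0415,0.06,0.04],[0,0,0,-0.1825,-0.0415,0.1,0.04],[0,0,0,-0.1825,-0.0415,0.13,0.04],[0,0,0,-0.1825,-0.0415,0.14,0.04]])

```text
clock: 9.93
eef_pos: [527.1, -312.5, 24.1]
tcp_rot: [-3.14, -0.001, 1.834]
contact_force: [-0.5, 0.0, -1.8]
opening: 0.509
grasp_force: 41.7
```

Request:
move_arm(motion=[[0,0,0,0,0,0.004,0.04],[0,0,0,0,0,0.0065,0.04],[0,0,0,0,0,0.0065,0.04]])

```text
clock: 10.3
eef_pos: [528.6, -313.3, 19.6]
tcp_rot: [3.141, 0.001, 1.834]
contact_force: [-1.0, 0.7, -1.5]
opening: 0.508
grasp_force: 41.7
```

```bash
python3 -c "
from h import *
after(0,-.1825,-.0415,.1465)
"
```

```text
cmd [ 528.  -313.    18.6] 1.834 meas [ 528.6 -313.3   19.6] [3.1405e+00 1.1000e-03 1.8340e+00] F [-1.   0.7 -1.5] M [ 0.03  0.   -0.01] open 0.508 g 41.7 t 10.3 q6 -0.8
```

Request:
move_arm(motion=[[0,0,0,0,0,0.001,0.04],[0,0,0,0,0,0.002,0.04],[0,0,0,0,0,0.002,0.04]])

```text
clock: 10.68
eef_pos: [528.6, -313.4, 18.8]
tcp_rot: [3.141, 0.001, 1.834]
contact_force: [-5.7, 1.9, 16.8]
opening: 0.502
grasp_force: 43.8
```

Request:
move_arm(motion=[[0,0,0,0,0,0,0.085],[0,0,0,0,0,0,0.085],[0,0,0,0,0,-0.01,0.085],[0,0,0,0,0,-0.05,0.085],[0,0,0,0,0,-0.1,0.085],[0,0,0,0,0,-0.16,0.085],[0,0,0,0,0,-0.2,0.085]])

```text
clock: 11.55
eef_pos: [528.6, -313.4, 220.3]
tcp_rot: [3.139, 0.002, 1.834]
contact_force: [0.3, 0.4, 0.2]
opening: 0.997
grasp_force: 0.0
```

```bash
python3 -c "
from h import *
after(0,0,0,-.198)
w=V('top'); C=w.cloud(); m=(C[...,2]>66)&(C[...,2]<90)&(np.hypot(C[...,0]-528,C[...,1]+313)<50); print(m.sum(),C[m].mean(0))
go((640,120,217,1.78),(602,325,240,1.78))
"
```

```text
cmd [ 528.  -313.   216.6] 1.834 meas [ 528.6 -313.4  220.3] [3.1394e+00 2.3000e-03 1.8340e+00] F [0.3 0.4 0.2] M [-0.02  0.04  0.02] open 0.997 g 0.0 t 11.55 q6 -0.8
101 [ 530.0353645  -312.72819493   71.38837478]
turn_z 0.054 shift [0.3889, 0.2208, -0.0004] rows>= 7.2
turn_z 0.054 shift [0.5968, 0.2375, -0.0234] rows>= 10.3
```

To row units: 0.054 rad / 4 = 0.0135.

Request:
move_arm(motion=[[0,0,0.0025,0.05,0.02,-0.003,0.085],[0,0,0.005,0.108,0.043,-0.006,0.085],[0,0,0.0075,0.166,0.066,-0.01,0.085],[0,0,0.01,0.224,0.089,-0.013,0.085],[0,0,0.0135,0.282,0.112,-0.017,0.085],[0,0,0.0135,0.34,0.135,-0.02,0.085],[0,0,0.0135,0.398,0.158,-0.023,0.085],[0,0,0.0135,0.456,0.181,-0.023,0.085]])

```text
clock: 12.6
eef_pos: [584.2, 176.5, 240.3]
tcp_rot: [3.141, 0.0, 1.78]
contact_force: [1.4, -0.4, 0.3]
opening: 0.998
grasp_force: 0.0
```

Request:
move_arm(motion=[[0,0,0,0.048,0.024,0,0.085],[0,0,0,0.1,0.045,0,0.085],[0,0,0,0.137,0.064,0,0.085],[0,0,0,0.137,0.064,0,0.085],[0,0,0,0.137,0.064,0,0.085]])

```text
clock: 13.22
eef_pos: [617.9, 321.1, 239.4]
tcp_rot: [-3.141, 0.001, 1.78]
contact_force: [1.2, -0.6, -0.6]
opening: 0.997
grasp_force: 0.0
```

Run:
```python
from h import *
after(.054,.456,.181,-.023); after(0,.137,.064,0)
w=V('wrist'); w.save('w5.npz'); cv2.imwrite('pics/w5.png',w.p[:,:,::-1]); C=w.cloud();O=C[...,2]
near=np.hypot(C[...,0]-608,C[...,1]-304)<45
m=near&(O>74)&(O<84); P=w.plane(np.argwhere(m)[:,::-1],79); print("lid",cv2.minEnclosingCircle(P[:,:2].astype(np.float32)),C[m].mean(0).round(1))
m=near&(abs(O-54)<2.5); print("shoulder",m.sum(),[np.round(x,1) for x in rect(C[m][:,:2])])
m=near&(O>8)&(O<50); P=C[m][:,:2].astype(np.float32); f=cv2.fitLine(P,cv2.DIST_HUBER,0,.5,.01).ravel(); print("wall",m.sum(),P.mean(0),np.degrees(np.arctan2(f[1],f[0])))
```

```text
cmd [584.1 174.4 239.6] 1.78 meas [617.9 321.1 239.4] [-3.1408e+00  6.0000e-04  1.7803e+00] F [ 1.2 -0.6 -0.6] M [-0.04  0.03 -0.02] open 0.997 g 0.0 t 13.225 q6 0.27
cmd [618.3 321.7 239.6] 1.78 meas [617.9 321.1 239.4] [-3.1408e+00  6.0000e-04  1.7803e+00] F [ 1.2 -0.6 -0.6] M [-0.04  0.03 -0.02] open 0.997 g 0.0 t 13.225 q6 0.27
lid ((608.308837890625, 304.2893371582031), 27.51421546936035) [608.3 304.7  79.3]
shoulder 266 [array([608.7, 304.1]), array([53.7, 52.5]), np.float64(12.3)]
wall 375 [602.8579  329.51703] 12.400467
```

View pics/w5.png

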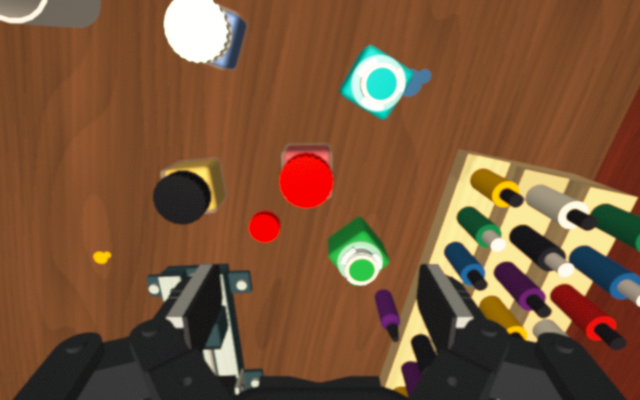

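The red lid is at (306,181), with the jar body behind it at (307,150), square to the tool. There is clear room for both fingers. The jar is at (608.5,304.3), yaw 0.216, lid top 79.

```bash
python3 -c "
from h import *
go((608.5,304.3,110,1.787),(608.5,304.3,22,1.787))
"
```

```text
turn_z -0.007 shift [-0.015, -0.0132, 0.1296] rows>= 2.1
turn_z -0.007 shift [-0.015, -0.0132, 0.2176] rows>= 3.5
```

To row units: -0.007 rad / 4 = -0.0018.

Request:
move_arm(motion=[[0,0,-0.0018,-0.015,-0.0132,0.04,0.085],[0,0,-0.0018,-0.015,-0.0132,0.1,0.085],[0,0,-0.0018,-0.015,-0.0132,0.13,0.085],[0,0,-0.0018,-0.015,-0.0132,0.13,0.085],[0,0,-0.0018,-0.015,-0.0132,0.16,0.085],[0,0,-0.0018,-0.015,-0.0132,0.19,0.085],[0,0,-0.0018,-0.015,-0.0132,0.218,0.085],[0,0,-0.0018,-0.015,-0.0132,0.218,0.085]])

```text
clock: 14.28
eef_pos: [608.2, 303.5, 21.7]
tcp_rot: [-3.14, 0.0, 1.786]
contact_force: [0.7, -0.5, -0.3]
opening: 0.999
grasp_force: 0.0
```

Request:
move_arm(motion=[[0,0,0,0,0,0,0.045],[0,0,0,0,0,0,0.045],[0,0,0,0,0,0,0.045],[0,0,0,0,0,0,0.045],[0,0,0,0,0,0,0.045]], grip_force=40)

```text
clock: 14.9
eef_pos: [609.6, 304.7, 24.1]
tcp_rot: [3.139, -0.001, 1.787]
contact_force: [-1.8, -1.9, 8.0]
opening: 0.625
grasp_force: 40.5
```

```bash
python3 -c "
from h import *
after(-.007,-.015,-.0132,.218)
y=-.5
print(518.3-.2605*y,30.3+.9655*y)
go((608.5,304.3,190,1.787),(518.2,31,190,1.834),(518.2,31,54,1.834))
"
```

```text
cmd [608.5 304.3  21.6] 1.787 meas [609.6 304.7  24.1] [ 3.139e+00 -5.000e-04  1.787e+00] F [-1.8 -1.9  8. ] M [-0.23  0.22 -0.03] open 0.625 g 40.5 t 14.9 q6 0.25
518.43025 29.81725
turn_z -0.0 shift [-0.0, 0.0, -0.1684] rows>= 2.7
turn_z -0.047 shift [-0.2476, -0.1468, -0.1684] rows>= 5.3
turn_z -0.047 shift [-0.2476, -0.1468, -0.0324] rows>= 4.6
```

To row units: -0.047 rad / 4 = -0.0118.

Request:
move_arm(motion=[[0,0,0,0,0,-0.03,0.045],[0,0,0,0,0,-0.08,0.045],[0,0,0,0,0,-0.13,0.045],[0,0,-0.0025,-0.04,-0.025,-0.168,0.045],[0,0,-0.005,-0.09,-0.055,-0.168,0.045],[0,0,-0.0075,-0.14,-0.085,-0.168,0.045],[0,0,-0.01,-0.19,-0.115,-0.168,0.045],[0,0,-0.0118,-0.225,-0.135,-0.168,0.045]])

```text
clock: 15.9
eef_pos: [523.8, 53.5, 190.5]
tcp_rot: [3.141, 0.0, 1.834]
contact_force: [1.7, -0.1, -3.8]
opening: 0.62
grasp_force: 43.3
```

```bash
python3 -c "
from h import *
after(-.047,-.225,-.135,-.168)
go((518.4,29.8,110,1.834),(518.4,29.8,57,1.834))
"
```

```text
cmd [524.9  55.6 189.6] 1.834 meas [523.8  53.5 190.5] [3.1408e+00 5.0000e-04 1.8336e+00] F [ 1.7 -0.1 -3.8] M [ 0.   -0.07 -0.08] open 0.62 g 43.3 t 15.9 q6 -0.16
turn_z -0.0 shift [-0.0232, -0.0129, 0.0796] rows>= 1.3
turn_z -0.0 shift [-0.0232, -0.0129, 0.1326] rows>= 2.2
```

Request:
move_arm(motion=[[0,0,0,-0.012,-0.006,0.01,0.045],[0,0,0,-0.0232,-0.0129,0.04,0.045],[0,0,0,-0.0232,-0.0129,0.075,0.045],[0,0,0,-0.0232,-0.0129,0.075,0.045],[0,0,0,-0.0232,-0.0129,0.075,0.045]])

```text
clock: 16.52
eef_pos: [519.3, 30.3, 115.6]
tcp_rot: [3.141, 0.0, 1.835]
contact_force: [-0.8, -0.8, -2.5]
opening: 0.628
grasp_force: 43.8
```

Run:
```python
from h import *
after(0,-.0232,-.0129,.075)
w=V('wrist'); w.save('w6.npz'); cv2.imwrite('pics/w6.png',w.p[:,:,::-1]); C=w.cloud();O=C[...,2]
ex=np.array([.9655,.2605]);ey=np.array([-.2605,.9655]); L=np.stack([(C[...,:2]-[518.3,30.3])@ex,(C[...,:2]-[518.3,30.3])@ey,O],-1)
near=(abs(L[...,0])<45)&(abs(L[...,1])<80)
top=near&(O>160)&(O<180); print("lid top",top.sum(),L[top].mean(0).round(1),L[top].min(0).round(1),L[top].max(0).round(1))
j=near&(abs(O-70)<3)&(L[...,1]>20); print("fixed jaw",j.sum(),np.percentile(L[j],[1,99],axis=0).round(1).tolist())
wl=near&(O>95)&(O<140)&(abs(L[...,0])<24); print("jar +y wall",wl.sum(),L[wl].mean(0).round(1),"slope",np.polyfit(L[wl][:,0],L[wl][:,1],1).round(3) if wl.sum()>20 else 0)
```

```text
cmd [518.4  29.8 114.6] 1.834 meas [519.3  30.3 115.6] [3.1405e+00 1.0000e-04 1.8345e+00] F [-0.8 -0.8 -2.5] M [ 0.01 -0.02  0.02] open 0.628 g 43.8 t 16.525 q6 -0.21
lid top 15558 [  1.5   3.2 170.5] [-39.2 -28.4 160. ] [ 41.9  26.9 180. ]
fixed jaw 7361 [[-38.6, 30.0, 67.5], [38.4, 67.1, 71.5]]
jar +y wall 2483 [  0.3  26.7 121.6] slope [1.0000e-02 2.6727e+01]
```

View pics/w6.png

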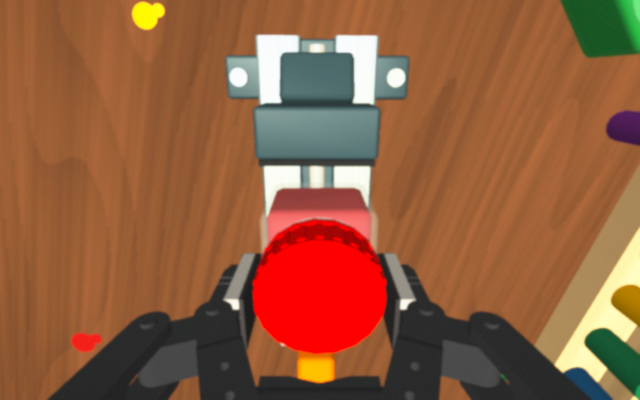

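The jar hangs square between the fingers, lid at (320,290), in line with the fixed jaw at (318,130). There is about 3 mm clearance to the rubber face, so I'll lower it.

Request:
move_arm(motion=[[0,0,0,0,0,0.015,0.045],[0,0,0,0,0,0.03,0.045],[0,0,0,0,0,0.045,0.045],[0,0,0,0,0,0.055,0.045],[0,0,0,0,0,0.0595,0.045],[0,0,0,0,0,0.0595,0.045]])

```text
clock: 17.32
eef_pos: [518.5, 29.8, 54.9]
tcp_rot: [-3.141, -0.0, 1.834]
contact_force: [-0.0, 0.4, -3.3]
opening: 0.62
grasp_force: 43.8
```

Request:
move_arm(motion=[[0,0,0,0,0,0.001,0.045],[0,0,0,0,0,0.0015,0.045],[0,0,0,0,0,0.0015,0.045]])

```text
clock: 17.7
eef_pos: [518.8, 29.8, 54.2]
tcp_rot: [3.141, 0.0, 1.834]
contact_force: [-1.5, -0.8, 4.0]
opening: 0.624
grasp_force: 44.4
```

Request:
move_arm(motion=[[0,0,0,0,0,0,0.085],[0,0,0,0,0,0,0.085],[0,0,0,0,0,-0.01,0.085],[0,0,0,0,0,-0.05,0.085],[0,0,0,0,0,-0.1,0.085],[0,0,0,0,0,-0.13,0.085],[0,0,0,-0.05,0,-0.13,0.085],[0,0,0,-0.094,0,-0.13,0.085]])

```text
clock: 18.7
eef_pos: [543.7, -61.9, 185.1]
tcp_rot: [3.139, 0.001, 1.835]
contact_force: [0.2, 0.4, -0.5]
opening: 0.993
grasp_force: 0.0
```

Run:
```python
from h import *
after(0,0,0,.061); after(0,-.094,0,-.13)
go((542.7,-60.9,83,1.834))
w=V('top'); C=w.cloud();O=C[...,2]
ex=np.array([.9655,.2605]);ey=np.array([-.2605,.9655]); L=np.stack([(C[...,:2]-[518.3,30.3])@ex,(C[...,:2]-[518.3,30.3])@ey,O],-1)
m=w.hue(174,5,150,90)&(np.hypot(L[...,0],L[...,1])<40)&(O>100); print("lid",m.sum(),L[m].mean(0) if m.any() else 0)
```

```text
cmd [518.4  29.8  53.6] 1.834 meas [543.7 -61.9 185.1] [3.1394e+00 9.0000e-04 1.8352e+00] F [ 0.2  0.4 -0.5] M [-0.03 -0.03  0.02] open 0.993 g 0.0 t 18.7 q6 -0.38
cmd [542.9 -61.  183.6] 1.834 meas [543.7 -61.9 185.1] [3.1394e+00 9.0000e-04 1.8352e+00] F [ 0.2  0.4 -0.5] M [-0.03 -0.03  0.02] open 0.993 g 0.0 t 18.7 q6 -0.38
turn_z -0.0 shift [0.0001, -0.0002, 0.1006] rows>= 1.6
lid 239 [  0.29343805  -1.94807123 107.63928751]
```

Request:
move_arm(motion=[[0,0,0,0,0,0.04,0.085],[0,0,0,0,0,0.08,0.085],[0,0,0,0,0,0.1,0.085],[0,0,0,0,0,0.1,0.085],[0,0,0,0,0,0.1,0.015],[0,0,0,0,0,0.1,0.015],[0,0,0,0,0,0.1,0.015],[0,0,0,0,0,0.1,0.015]], grip_force=70)

```text
clock: 19.75
eef_pos: [541.9, -61.3, 84.6]
tcp_rot: [-3.14, 0.0, 1.834]
contact_force: [-6.7, -1.7, 12.8]
opening: 0.24
grasp_force: 68.1
```

Request:
move_arm(motion=[[0,0,0,0.006,0,0,0.015],[0,0,0,0.012,0,0,0.015],[0,0,0,0.017,0,0,0.015],[0,0,0,0.02,0,0,0.015],[0,0,0,0.02,0,0,0.015]])

```text
clock: 20.38
eef_pos: [537.2, -43.6, 84.6]
tcp_rot: [-3.14, 0.003, 1.835]
contact_force: [-6.3, -11.3, 10.2]
opening: 0.242
grasp_force: 68.3
```

```bash
python3 -c "
from h import *
after(0,0,0,.1); after(0,.02,0,0)"
```

```text
cmd [542.9 -61.   83.6] 1.834 meas [537.2 -43.6  84.6] [-3.1402e+00  2.9000e-03  1.8351e+00] F [ -6.3 -11.3  10.2] M [-2.    1.06  0.01] open 0.242 g 68.3 t 20.375 q6 -0.34
cmd [537.7 -41.6  83.6] 1.834 meas [537.2 -43.6  84.6] [-3.1402e+00  2.9000e-03  1.8351e+00] F [ -6.3 -11.3  10.2] M [-2.    1.06  0.01] open 0.242 g 68.3 t 20.375 q6 -0.34
```

Request:
move_arm(motion=[[0,0,0,0.003,0,0,0.015],[0,0,0,0.006,0,0,0.015],[0,0,0,0.008,0,0,0.015],[0,0,0,0.008,0,0,0.015]])

```text
clock: 20.88
eef_pos: [535.9, -38.4, 84.7]
tcp_rot: [-3.141, 0.007, 1.836]
contact_force: [-1.8, -26.1, 7.3]
opening: 0.243
grasp_force: 68.5
```

```bash
python3 -c "
from h import *
after(0,.008,0,0)
s=sensors.sense(); print('jaw val',59+0-0-(-(s['eef_pos'][:2]-[518.3,30.3])@[-.2605,.9655])if 0 else -((s['eef_pos'][:2]-[518.3,30.3])@[-.2605,.9655])-59,'push',s['contact_force'][:2]@[.2605,-.9655])"
```

```text
cmd [535.6 -33.9  83.6] 1.834 meas [535.9 -38.4  84.7] [-3.1407  0.0071  1.8365] F [ -1.8 -26.1   7.3] M [-4.52  0.67 -0.04] open 0.243 g 68.5 t 20.875 q6 -0.33
jaw val 11.932071755702324 push 24.726078594840164
```

Request:
move_arm(motion=[[0,0,0,0.0015,0,0,0.015],[0,0,0,0.003,0,0,0.015],[0,0,0,0.003,0,0,0.015]])

```text
clock: 21.25
eef_pos: [535.9, -38.3, 84.7]
tcp_rot: [-3.141, 0.011, 1.838]
contact_force: [-0.1, -42.3, 4.3]
opening: 0.241
grasp_force: 68.6
```

```bash
python3 -c "
from h import *
after(0,.003,0,0)
s=sensors.sense(); print('jaw val',-((s['eef_pos'][:2]-[518.3,30.3])@[-.2605,.9655])-59,'push',s['contact_force'][:2]@[.2605,-.9655])"
```

```text
cmd [534.8 -31.   83.6] 1.834 meas [535.9 -38.3  84.7] [-3.141   0.0114  1.8376] F [ -0.1 -42.3   4.3] M [-7.27  0.3  -0.06] open 0.241 g 68.6 t 21.25 q6 -0.32
jaw val 11.818652157212327 push 40.80694326477646
```

Request:
move_arm(motion=[[0,0,0,0,0,0,0.085],[0,0,0,-0.006,0,0,0.085],[0,0,0,-0.006,0,-0.01,0.085],[0,0,0,-0.006,0,-0.05,0.085],[0,0,0,-0.006,0,-0.1,0.085],[0,0,0,-0.006,0,-0.12,0.085],[0,0,0,-0.006,0,-0.12,0.085]])

```text
clock: 22.12
eef_pos: [537.7, -36.5, 205.8]
tcp_rot: [3.138, 0.001, 1.834]
contact_force: [-0.0, -1.0, -0.1]
opening: 0.997
grasp_force: 0.0
```

Run:
```python
from h import *
after(0,-.006,0,-.12)
go((517.8,32.2,204,1.834))
w=V('wrist'); w.save('w7.npz'); t=V('top')
ex=np.array([.9655,.2605]);ey=np.array([-.2605,.9655])
for n,c in(('w',w),('t',t)):
    C=c.cloud();O=C[...,2]; L=np.stack([(C[...,:2]-[518.3,30.3])@ex,(C[...,:2]-[518.3,30.3])@ey,O],-1)
    m=c.hue(174,5,150,90)&(np.hypot(L[...,0],L[...,1])<45)&(abs(O-109)<4)
    if m.sum()>30:
        P=c.plane(np.argwhere(m)[:,::-1],109); cc,r=cv2.minEnclosingCircle(P[:,:2].astype(np.float32)); q=np.array(cc)-[518.3,30.3]; print(n,"lid",np.round(cc,1),round(r,1),"vise xy",(q@ex).round(1),(q@ey).round(1),"z",O[m].mean().round(1))
    m=c.hue(5,20,120,100)&(abs(O-118)<4)&(np.hypot(L[...,0],L[...,1]+71)<40)
    if m.sum()>10: print(n,"post",L[m].mean(0).round(1))
    m=(abs(O-84)<2.5)&(abs(L[...,0])<40)&(abs(L[...,1])<45)
    if m.sum()>30: print(n,"shoulder",m.sum(),[np.round(x,1) for x in rect(L[m][:,:2])])
```

```text
cmd [536.4 -36.8 203.6] 1.834 meas [537.7 -36.5 205.8] [3.1377e+00 1.1000e-03 1.8345e+00] F [-0.  -1.  -0.1] M [0.04 0.06 0.02] open 0.997 g 0.0 t 22.125 q6 -0.33
turn_z -0.0 shift [0.0715, -0.0, -0.0004] rows>= 1.1
w lid [518.6  31.9] 27.3 vise xy 0.7 1.5 z 109.4
w post [  0.3 -71.5 117.2]
w shoulder 393 [array([0.7, 1.5]), array([53.2, 53.1]), np.float64(0.1)]
t lid [519.   32.9] 26.7 vise xy 1.3 2.4 z 108.1
t post [-1.000e-01 -6.750e+01  1.166e+02]
```

The jar stands square at vise (0.7,1.5), with the jaw value about 12 mm and the lid top at 109. The lid is next.

```bash
python3 -c "
from h import *
go((518.5,32,130,1.25),(518.5,32,87,1.25))"
```

```text
turn_z 0.584 shift [0.0711, 0.0006, 0.0736] rows>= 3.1
turn_z 0.584 shift [0.0711, 0.0006, 0.1166] rows>= 3.1
```

To row units: 0.584 rad / 4 = 0.146.

Request:
move_arm(motion=[[0,0,0.0375,0.02,0,0,0.085],[0,0,0.075,0.05,0,0.01,0.085],[0,0,0.1125,0.0711,0.0006,0.03,0.085],[0,0,0.146,0.0711,0.0006,0.06,0.085],[0,0,0.146,0.0711,0.0006,0.0736,0.085],[0,0,0.146,0.0711,0.0006,0.09,0.085],[0,0,0.146,0.0711,0.0006,0.1166,0.085],[0,0,0.146,0.0711,0.0006,0.1166,0.085]])

```text
clock: 23.22
eef_pos: [517.1, 31.6, 85.4]
tcp_rot: [-3.138, 0.001, 1.251]
contact_force: [0.4, -0.8, 0.1]
opening: 0.998
grasp_force: 0.0
```

Request:
move_arm(motion=[[0,0,0,0,0,0,0.04],[0,0,0,0,0,0,0.04],[0,0,0,0,0,0,0.04],[0,0,0,0,0,0,0.04],[0,0,0,0,0,0,0.04]], grip_force=60)

```text
clock: 23.85
eef_pos: [518.5, 32.0, 87.1]
tcp_rot: [3.141, -0.0, 1.25]
contact_force: [0.4, -0.9, -0.7]
opening: 0.465
grasp_force: 0.0
```

```bash
python3 -c "
from h import *
after(.584,.0711,.0006,.1166)"
```

```text
cmd [518.5  32.   87. ] 1.25 meas [518.5  32.   87.1] [ 3.1414e+00 -1.0000e-04  1.2501e+00] F [ 0.4 -0.9 -0.7] M [ 0.01  0.03 -0.04] open 0.465 g 0.0 t 23.85 q6 0.38
```

Run:
```python
from h import *
w=V('wrist'); w.save('w8.npz'); s=V('scene'); s.save('s8.npz')
a=cv2.resize(s.p[150:260,250:390],(560,440)); b=cv2.resize(w.p,(240,150)); cv2.imwrite('pics/s8.png',a[:,:,::-1])
a=w.p; cv2.imwrite('pics/w8.png',np.vstack([a[:,:,::-1],cv2.resize(s.p[165:245,256:384],(320,200))[:,:,::-1].repeat(1,0) if 0 else np.zeros((0,640,3),np.uint8)]))
x=np.zeros((400,800,3),np.uint8); x[:250,:400]=cv2.resize(w.p,(400,250)); x[:,400:]=cv2.resize(s.p[140:250,260:370],(400,400)); cv2.imwrite('pics/x8.png',x[:,:,::-1])
```

```text
(no output)
```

View pics/x8.png

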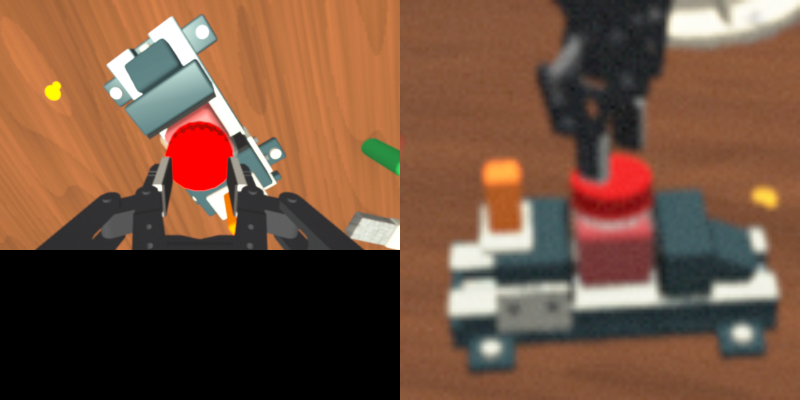

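The left half (wrist view) shows the fingers either side of the lid at (200,155). The right half (scene view) shows the fingertips beside the upper part of the lid at (600,175), with the jar upright between the jaws. The fingers stopped at the commanded opening without force, so I'll close them further.

Request:
move_arm(motion=[[0,0,0,0,0,0,0.03],[0,0,0,0,0,0,0.03],[0,0,0,0,0,0,0.03]], grip_force=60)

```text
clock: 24.32
eef_pos: [518.4, 32.0, 86.9]
tcp_rot: [-3.141, 0.0, 1.25]
contact_force: [0.5, -0.3, 0.6]
opening: 0.349
grasp_force: 0.0
```

Run:
```python
from h import *
after(0,0,0,0)
w=V('wrist'); w.save('w9.npz'); C=w.cloud();O=C[...,2]
m=w.hue(174,5,150,90)&(np.hypot(C[...,0]-518.5,C[...,1]-32)<45)
print("lid",m.sum(),C[m].mean(0).round(1),np.percentile(O[m],[5,50,95]).round(1))
d=(w.hsv[...,2]<110)&(w.hsv[...,1]<70)&(O>70)&(O<135)&(np.hypot(C[...,0]-518.5,C[...,1]-32)<70)
L=(C[...,:2]-[518.5,32])@[np.sin(1.25),-np.cos(1.25)]
for sgn in(1,-1):
    q=d&(sgn*L>20); print(sgn,q.sum(),np.percentile(L[q],[2,50,98]).round(1),np.percentile(O[q],[2,50,98]).round(1))
```

```text
cmd [518.5  32.   87. ] 1.25 meas [518.4  32.   86.9] [-3.1415  0.      1.25  ] F [ 0.5 -0.3  0.6] M [ 0.01 -0.01  0.02] open 0.349 g 0.0 t 24.325 q6 0.38
lid 8376 [520.4  37.2 108. ] [ 95.1 109.3 110.5]
1 226 [23.3 27.1 42. ] [ 70.3 128.1 134.7]
-1 151 [-46.4 -25.6 -22.9] [ 70.1 130.1 134.9]
```

Run:
```python
from h import *
for f in('w8.npz','w9.npz','w6.npz'):
    w=V('wrist',f); T=w.T; C=w.cloud(); tc=np.array([518.5,32,87]) if f!='w6.npz' else np.array([519,30,115]); yaw=1.25 if f!='w6.npz' else 1.834
    Y=(C[...,:2]-tc[:2])@[np.sin(yaw),-np.cos(yaw)]; X=(C[...,:2]-tc[:2])@[np.cos(yaw),np.sin(yaw)]; H=C[...,2]-tc[2]
    g=(w.hsv[...,1]<70)&(abs(X)<16)&(abs(Y)<60)&(H>-5)&(H<80)
    print(f,g.sum())
    for a in range(-4,76,8):
        q=g&(H>=a)&(H<a+8)
        if q.sum()>15: 
            y=Y[q]; print(a,q.sum(),"L inner",y[y<0].max().round(1) if (y<0).any() else None,"R inner",y[y>0].min().round(1) if (y>0).any() else None,"X",X[q].min().round(1),X[q].max().round(1))
```

```text
w8.npz 5882
-4 53 L inner -28.1 R inner 31.3 X -9.1 9.5
36 488 L inner -19.5 R inner 20.2 X -10.1 12.1
44 821 L inner -19.3 R inner 20.2 X -10.0 12.3
52 953 L inner -19.3 R inner 20.2 X -7.1 12.4
60 947 L inner -19.3 R inner 20.2 X -8.5 12.3
68 1451 L inner -19.4 R inner 20.1 X -10.7 14.5
w9.npz 5904
-4 57 L inner -28.2 R inner 31.2 X -8.4 10.6
36 430 L inner -14.6 R inner 15.2 X -10.5 12.1
44 782 L inner -14.5 R inner 15.2 X -10.7 12.3
52 913 L inner -14.5 R inner 15.2 X -10.6 12.1
60 1066 L inner -14.5 R inner 15.2 X -11.4 12.5
68 1398 L inner -14.5 R inner 15.2 X -10.4 14.6
w6.npz 4726
28 19 L inner -23.1 R inner 27.6 X 8.4 16.0
36 228 L inner -25.5 R inner 27.3 X 6.4 12.3
44 560 L inner -25.5 R inner 27.2 X 6.3 12.4
52 736 L inner -25.5 R inner 27.1 X -9.3 12.3
60 1148 L inner -25.3 R inner 27.1 X -8.8 12.5
68 1356 L inner -25.3 R inner 26.9 X -10.1 13.2
```

Run:
```python
from h import *
import json
M=np.array([[0.002,-0.947,-0.322,83.073],[1,.001,.001,-.203],[0,-.322,.947,-172.818],[0,0,0,1]])
for f in('w1','w5','w6','w8','w9'):
    w=V('wrist',f+'.npz'); v,u=np.mgrid[:400,:640]; d=w.d
    p=np.stack([(u-w.K[0,2])/w.K[0,0]*d,(v-w.K[1,2])/w.K[1,1]*d,d],-1)@M[:3,:3].T+M[:3,3]
    g=(d>0)&(abs(p[...,0])<18)&(abs(p[...,1])<62)&(abs(p[...,1])>8)&(p[...,2]<0)&(p[...,2]>-70)&(w.hsv[...,1]<80)
    z=p[g]
    print(f,g.sum(),"z tool max",np.percentile(z[:,2],[50,90,99,100]).round(1),[z[z[:,2]>np.percentile(z[:,2],99)].mean(0).round(1)], "min depth",d[(d>0)].min().round(1))
```

```text
w1 3724 z tool max [-60.  -49.8 -45.9 -42.1] [array([  0.4,  31.5, -45.1])] min depth 73.4
w5 3892 z tool max [-59.8 -49.3 -44.6 -42.3] [array([  0.3, -35.9, -43.8])] min depth 73.7
w6 3116 z tool max [-59.  -43.7 -29.7 -27.5] [array([ 14.2, -24.5, -28.6])] min depth 73.4
w8 4005 z tool max [-57.6 -42.6 -37.2 -35.2] [array([  7. ,   3.4, -36.6])] min depth 73.6
w9 3681 z tool max [-57.4 -42.9 -37.1 -34.9] [array([ 10.9,  -0.2, -36.3])] min depth 73.6
```

Depth shows the visible fingertips about 36–44 mm behind the reported TCP. That fits the earlier openings: 44 mm on the ornament's crest and 53 mm on the lid. So the tips were above the lid here. I'll open and go lower, matching the hold already proven on the jar (TCP about 25 mm above its foot), in checked steps.

Request:
move_arm(motion=[[0,0,0,0,0,0,0.085],[0,0,0,0,0,0,0.085],[0,0,0,0,0,0,0.085],[0,0,0,0,0,0.008,0.085],[0,0,0,0,0,0.016,0.085],[0,0,0,0,0,0.016,0.085]])

```text
clock: 25.12
eef_pos: [517.7, 31.9, 70.0]
tcp_rot: [-3.14, 0.001, 1.25]
contact_force: [-0.7, -0.4, -0.5]
opening: 0.997
grasp_force: 0.0
```

Request:
move_arm(motion=[[0,0,0,0,0,0.006,0.085],[0,0,0,0,0,0.012,0.085],[0,0,0,0,0,0.014,0.085],[0,0,0,0,0,0.014,0.085]])

```text
clock: 25.62
eef_pos: [518.4, 32.0, 56.8]
tcp_rot: [-3.141, 0.0, 1.25]
contact_force: [0.5, -0.3, 1.1]
opening: 0.994
grasp_force: 0.0
```

Run:
```python
from h import *
after(0,0,0,.03)
w=V('wrist'); w.save('w10.npz'); cv2.imwrite('pics/w10.png',w.p[:,:,::-1]); C=w.cloud(); tc=np.array([518.5,32]); Y=(C[...,:2]-tc)@[np.sin(1.25),-np.cos(1.25)]; X=(C[...,:2]-tc)@[np.cos(1.25),np.sin(1.25)]
m=w.hue(174,5,150,90)&(abs(X)<10)&(C[...,2]>105); print("lid Y",np.percentile(Y[m],[1,99]).round(1))
g=(abs(X)<12)&(abs(Y)>30)&(abs(Y)<62)&(C[...,2]>86)&(w.hsv[...,1]<80); print("finger z low",np.percentile(C[g][:,2],[0,1,5,20]).round(1))
```

```text
cmd [518.5  32.   57. ] 1.25 meas [518.4  32.   56.8] [-3.1412e+00  1.0000e-04  1.2500e+00] F [ 0.5 -0.3  1.1] M [-0.03 -0.   -0.03] open 0.994 g 0.0 t 25.625 q6 0.38
lid Y [-25.7  26. ]
finger z low [ 99.6 103.7 108.4 121. ]
```

View pics/w10.png

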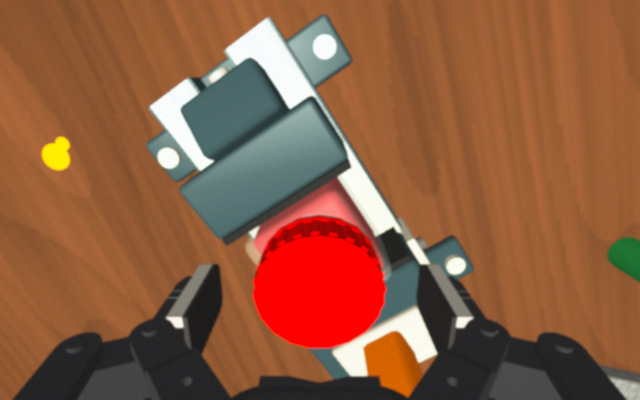

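The lid at (320,282) is centred between the open fingers at (205,300) and (435,300). The jar is clamped square, and the post at (390,365) is clear. I'll go 3 mm lower and grip.

Request:
move_arm(motion=[[0,0,0,0,0,0.003,0.085],[0,0,0,0,0,0.003,0.085],[0,0,0,0,0,0.003,0.035],[0,0,0,0,0,0.003,0.035],[0,0,0,0,0,0.003,0.035],[0,0,0,0,0,0.003,0.035]], grip_force=60)

```text
clock: 26.42
eef_pos: [518.4, 32.1, 54.5]
tcp_rot: [-3.141, -0.0, 1.25]
contact_force: [-1.7, 0.0, 5.9]
opening: 0.62
grasp_force: 61.4
```

```bash
python3 -c "
from h import *
after(0,0,0,.003)"
```

```text
cmd [518.5  32.   54. ] 1.25 meas [518.4  32.1  54.5] [-3.1414e+00 -1.0000e-04  1.2499e+00] F [-1.7  0.   5.9] M [ 0.04  0.43 -0.02] open 0.62 g 61.4 t 26.425 q6 0.38
```

Gripped. Now I'll twist anticlockwise, which is negative about the tool's z, to about 0.6 first.

To row units: -0.38 rad / 4 = -0.095.

Request:
move_arm(motion=[[0,0,-0.02,0,0,0,0.035],[0,0,-0.045,0,0,0,0.035],[0,0,-0.07,0,0,0,0.035],[0,0,-0.095,0,0,0,0.035],[0,0,-0.12,0,0,0,0.035],[0,0,-0.145,0,0,0,0.035]])

```text
clock: 27.18
eef_pos: [519.1, 32.4, 55.1]
tcp_rot: [3.14, -0.0, 1.833]
contact_force: [-3.3, 2.4, 12.0]
opening: 0.615
grasp_force: 61.9
```

Run:
```python
from h import *
after(0,0,0,0); setcmd([518.5,32,54],1.83)
w=V('wrist'); C=w.cloud(); O=C[...,2]
m=(abs(O-84)<2.5)&(np.hypot(C[...,0]-518,C[...,1]-32)<42); print("shoulder",m.sum(),[np.round(x,1) for x in rect(C[m][:,:2])] if m.sum()>20 else 0)
m=w.hue(174,5,150,90)&(np.hypot(C[...,0]-518,C[...,1]-32)<45)&(O>100); print("lid top",np.percentile(O[m],60))
```

```text
cmd [518.5  32.   54. ] 1.25 meas [519.1  32.4  55.1] [ 3.1402e+00 -3.0000e-04  1.8329e+00] F [-3.3  2.4 12. ] M [ 0.34  0.52 -0.13] open 0.615 g 61.9 t 27.175 q6 -0.2
shoulder 1611 [array([513.5,  49.5]), array([54.4, 21. ]), np.float64(20.3)]
lid top 110.12349442867368
```

Run:
```python
from h import *
w=V('wrist'); w.save('w11.npz'); C=w.cloud(); O=C[...,2]
ex=np.array([.9655,.2605]);ey=np.array([-.2605,.9655]); L=np.stack([(C[...,:2]-[518.3,30.3])@ex,(C[...,:2]-[518.3,30.3])@ey,O],-1)
for n,ff in(("now",w),("w10",V('wrist','w10.npz')),("w7",V('wrist','w7.npz'))):
    C=ff.cloud(); x=(C[...,:2]-[518.3,30.3])@ex; y=(C[...,:2]-[518.3,30.3])@ey; z=C[...,2]
    g=(abs(z-84)<2.5)&(abs(x)<34)&(y>15)&(y<40)
    e=[(b+1,np.percentile(y[g&(x>b)&(x<b+2)],97)) for b in range(-24,24,2) if (g&(x>b)&(x<b+2)).sum()>5]
    if len(e)>5: e=np.array(e); print(n,"jar far edge slope",np.polyfit(e[:,0],e[:,1],1).round(3),"x extent",np.percentile(x[g],[1,99]).round(1))
```

```text
now jar far edge slope [6.000e-03 2.803e+01] x extent [-25.3  26.6]
w10 jar far edge slope [2.0000e-03 2.7851e+01] x extent [-24.9  27. ]
w7 jar far edge slope [-4.0000e-03  2.7422e+01] x extent [-25.6  27. ]
```

The jar stays square. I'll continue to about 1.17 rad in total.

To row units: -0.59 rad / 4 = -0.1475.

Request:
move_arm(motion=[[0,0,-0.025,0,0,0,0.035],[0,0,-0.05,0,0,0,0.035],[0,0,-0.075,0,0,0,0.035],[0,0,-0.1,0,0,0,0.035],[0,0,-0.125,0,0,0,0.035],[0,0,-0.1475,0,0,0,0.035],[0,0,-0.1475,0,0,0,0.035]])

```text
clock: 28.15
eef_pos: [518.9, 32.3, 55.0]
tcp_rot: [3.141, 0.0, 2.421]
contact_force: [-3.3, 1.4, 12.6]
opening: 0.612
grasp_force: 62.0
```

Run:
```python
from h import *
after(-.59,0,0,0)
```

```text
cmd [518.5  32.   54. ] 2.42 meas [518.9  32.3  55. ] [3.1407e+00 4.0000e-04 2.4213e+00] F [-3.3  1.4 12.6] M [0.19 0.62 0.11] open 0.612 g 62.0 t 28.15 q6 -0.79
```

Turned 1.17 rad. Now I'll lift gently by 6 mm and check the force.

Request:
move_arm(motion=[[0,0,0,0,0,-0.002,0.035],[0,0,0,0,0,-0.004,0.035],[0,0,0,0,0,-0.006,0.035],[0,0,0,0,0,-0.006,0.035]])

```text
clock: 28.65
eef_pos: [518.5, 32.0, 60.0]
tcp_rot: [-3.142, -0.0, 2.42]
contact_force: [0.0, 0.3, -1.3]
opening: 0.618
grasp_force: 62.7
```

The load is only the lid's own weight, so the thread has let go. I'll lift to about 27 mm.

Request:
move_arm(motion=[[0,0,0,0,0,-0.005,0.035],[0,0,0,0,0,-0.01,0.035],[0,0,0,0,0,-0.015,0.035],[0,0,0,0,0,-0.02,0.035],[0,0,0,0,0,-0.022,0.035],[0,0,0,0,0,-0.022,0.035],[0,0,0,0,0,-0.022,0.035],[0,0,0,0,0,-0.022,0.035]])

```text
clock: 29.65
eef_pos: [518.3, 32.0, 81.8]
tcp_rot: [-3.141, -0.0, 2.42]
contact_force: [0.7, -0.1, 0.1]
opening: 0.617
grasp_force: 62.7
```

Run:
```python
from h import *
after(0,0,0,-.028)
ex=np.array([.9655,.2605]);ey=np.array([-.2605,.9655])
for n in('wrist','top','scene'):
    w=V(n); w.save(n+'f.npz'); C=w.cloud(); O=C[...,2]; x=(C[...,:2]-[518.3,30.3])@ex; y=(C[...,:2]-[518.3,30.3])@ey
    m=w.hue(174,5,150,90)&(np.hypot(x,y)<45)&(O>85)
    if m.sum()>20: print(n,"lid",m.sum(),np.percentile(x[m],[1,50,99]).round(1),np.percentile(y[m],[1,50,99]).round(1),np.percentile(O[m],[2,50,95]).round(1))
    g=(abs(O-84)<2.5)&(abs(x)<34)&(y>15)&(y<40)
    if g.sum()>100:
        e=np.array([(b+1,np.percentile(y[g&(x>b)&(x<b+2)],97)) for b in range(-24,24,2) if (g&(x>b)&(x<b+2)).sum()>5])
        if len(e)>5: print(n,"edge",np.polyfit(e[:,0],e[:,1],1).round(3))
    m=w.hue(5,20,120,100)&(abs(O-117)<5)&(np.hypot(x,y+71)<30)
    if m.sum()>10: print(n,"post",x[m].mean().round(1),y[m].mean().round(1))
    m=(O>60)&(O<90)&(np.hypot(C[...,0]-528,C[...,1]+313)<45)
    if m.sum()>10: print(n,"ornament",C[m].mean(0).round(1),O[m].max().round(1))
s=V('scene','scenef.npz'); x=cv2.resize(s.p[140:250,260:370],(600,600)); cv2.imwrite('pics/fin.png',x[:,:,::-1])
```

```text
cmd [518.5  32.   82. ] 2.42 meas [518.3  32.   81.8] [-3.1413e+00 -3.0000e-04  2.4200e+00] F [ 0.7 -0.1  0.1] M [-0.01 -0.06  0.01] open 0.617 g 62.7 t 29.65 q6 -0.79
wrist lid 14111 [-25.5  -2.   25.8] [-22.9   6.3  28.6] [120.  136.6 137.6]
wrist edge [-1.0000e-03  2.8087e+01]
wrist post 5.3 -61.3
top ornament [ 529.3 -312.3   70.4] 81.5
scene lid 236 [-23.6  13.5  34.1] [-25.9  -7.8   8.3] [119.8 134.5 137.6]
scene post 3.4 -71.9
scene ornament [ 534.9 -310.5   69.6] 76.4
```

The lid top is at about 137, so its lower edge is about 87 mm above the jar's foot. The jar is square, the jaw is up to it, and the ornament stands on the pad. I'm handing in.

```bash
python3 -c "
from rig import order
print(order.sign_off())"
```

```text
the job is handed in; nothing more can be done
None
```

The job is handed in at about 30 s of the 72 s limit: the ornament stands on the cork pad, the jar is clamped square in the vise, and the red lid, turned 1.17 rad, is held level about 28 mm above its closed position over the open jar; the sign-off call gave no verdict.

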